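# Shorten the sampling boom by one hole

### The arm

A 6-joint arm with a two-finger parallel gripper is mounted at the origin on a cart in front of the work surface, level with it; the furniture and walls round the work are solid. World frame = base frame: x ahead of the robot, y to its left, z up, the work surface at z = 0. Lengths are in mm, angles in degrees, forces in N, time in s.
With the tool pointing down it reaches from about 350 to 850 mm from the base axis. Payload 8.1 kg.
Tool frame: the origin (TCP) lies midway between the tips of the shut fingers; the grasp point (between the pads) lies 19 mm behind it; z points along the fingers, y is the direction in which the jaws open and shut (so a half turn about z gives the same grasp; the last joint's range is limited). The gripper opens to 85 mm and grips with 20 to 120 N. Pads are 22 mm wide; open, the fingers measure 114 mm over their backs; the gripper's body (76 mm by 85 mm) begins 54 mm behind the grasp point. The pads swing forward as they close: fully open they stand 13 mm farther back than shut.
Start: joints at [59.565, 7.471, 85.268, -0, 87.261, -4.893], TCP at [258.688, 541.374, 194.892] pointing down, gripper open.
Joint ranges: [-169.43, 169.43], [-51.17, 129.36], [1.28, 143.12], [-76.62, 256.62], [0, 156.53], [-152.29, 152.29]. Speed limits (degrees/s): [136.94, 136.94, 159.86, 180, 180, 180].

### API

Orientations are given as [roll, pitch, yaw] about the fixed x, y, z axes, in that order (R = Rz(yaw) Ry(pitch) Rx(roll)).
In Python, from bench import telemetry, snapshot, camera_params, job gives the robot as it stands. The module is installed in compiled form; this text tells all that it offers.
- The arm moves only by the shell command python3 -m jog 'ROWS' [FORCE]. ROWS is JSON, a list that holds one entry, the list of rows, each a list of 7 numbers: the shift along the tool's x, y, z in units of 50 mm (1.0 is 50 mm), then the turn, a rotation vector about the tool's x, y, z in units of 2 pi rad (1.0 is 2 pi rad), then the opening, from 0 (shut) to 1 (fully open). In form: [[[dx, dy, dz, rx, ry, rz, claw], ...]]. A call has 1 to 12 rows; each row shifts and turns the commanded pose from where the row before left it, along the tool's axes as they then stand; what a row does not reach is not made up. A row lasts 1/8 s, in which the tool goes at most 62.5 mm and 10.7 degrees, less where a joint would pass 70% of its speed; a pose out of reach is approached as far as the arm can. A call with a number of a shift or a turn outside -1 to 1 is refused whole. A call with a gripper value outside its range is refused whole. The fingers move at their own pace and stop on an object; FORCE is the grip in N (left out, the last holds). Time passes only in rows, so rows that do not move let the fingers close. It gives the time, the measured TCP pose, the force and the opening at its end, in the units of the state.
- telemetry.sense(): the state, without advancing time (a new reading comes with each control period).
- snapshot(name): name is "scene" or "top" or "wrist"; returns (picture, depth): 420x560x3 uint8, red, green, blue; 420x560 float32, mm along the optical axis (not along the pixel's ray), 0 where there is no reading.
- camera_params(name): a dict with "K" (3x3 intrinsics, pixels), "D" ([k1, k2, p1, p2, k3] as OpenCV has them; the pictures are not rectified), "extrinsics" (4x4, takes a point from camera to world coordinates). Camera axes: x right, y down, z forward; pixel columns grow to the right and rows downward; lengths in mm; the calibration is good to about 2 mm. A picture is of the moment at which its call begins: read the wrist's pose just before it. camera_params takes no time and is no camera call; for the wrist camera it gives the pose at the moment of the call.
- job.hand_in(): hands the job in, once; it reports no verdict.
The state is a dict: "time": time; "joint_pos": joint angles; "qd": joint speeds; "joint_efforts": joint torques, N m; "tool_pos": TCP position; "tcp_rot": TCP orientation; "ft_force": force on the tool from outside, world axes, zero at the start; "wrist_torque": the same for the moment, N m; "finger_gap": finger opening in mm.
Only numpy, scipy, OpenCV 4.12 (cv2) and the standard library are available. Lean on these libraries where they do the work, as an engineer would, in place of code of your own. Each camera call takes 0.05 s, during which the arm holds its last target. There are 200 camera calls.

### The job

Shorten the telescopic sampling boom by one hole: press its orange button in, slide the outer tube towards the clamp block, and let the button spring fully out again in the very next hole, not a later one. The hole has to be felt: let the button ride free on the way, and do not force the tube against its small lock pin (keep the push on a locked tube well below 30 N). Leave the other things on the bench where they are.

Things in the scene. Friction and masses are not known exactly. Their poses are not given: they have to be found in the camera images.
- boom: telescopic sampling boom held level on a heavy grey foot that never moves. Origin on the worktop under the boom; x along the boom towards the clamp block, y across, z up. The boom's axis is at y = 0, 85 mm up. Foot: x -50 to 150 mm, 110 mm wide, 14 mm high. The sliding outer tube is 26 mm square aluminium.
- boom_tube (a joint): m the outer tube has slid in towards the clamp; 0 as found, pin in the first hole. Takes 2 to 4 N, a few N more with the pin riding on the rail; stays where left. The next hole comes after 36 to 60 mm (differs, must be felt), a wrong further one 34 mm later. The pin has 1.5 mm play either way in a hole; once in, it stops the tube dead.
- boom_button (a joint): m the sprung button is pressed in: 0 = fully out, pin home in a hole; 0.0035 = pin just out of the hole, where the button also stands while the pin rides on the rail between holes; 0.007 = flush with the housing. The spring pushes back with 3 N (out) to 8 N (flush).
- lock_middle (a point): middle of the black lock housing at the tube's clamp end (44 mm along x, 36 mm across y, 36 mm high), on the boom's axis; it slides with the tube; axes as boom. Can be gripped from above across y, one pad on the button, one on the bare side opposite.
- button_face (a point): the middle of the outer face of the orange round button, 16 mm across, which stands 7 mm proud of the housing's -y side at its middle (25 mm from the axis when out). It is pressed towards +y.
- boom_end (a point): middle of the flat outer face of the black rubber end cap, 34 mm square, at the tube's free end, on the axis, 137 mm from lock_middle towards -x; pushing it towards +x slides the tube in.
- multimeter: bystander: an orange hand multimeter lying flat, 142 x 70 x 45 mm; origin under its middle
- filter_cassette_0: bystander: a round white filter cassette with a red band, 54 mm across, 27 mm high; origin under its middle
- filter_cassette_1: bystander: a round white filter cassette with a blue band, 54 mm across, 27 mm high; origin under its middle
- screwdriver_b: bystander: a yellow-handled screwdriver lying flat, 170 mm long; origin under its middle
- vial_0: bystander: an amber vial with a blue cap, 24 mm across, 62 mm high; origin under its middle
- tape_1: bystander: a roll of black tape lying flat, 62 mm across, 19 mm high; origin under its middle
- rail (a point): a point on the axis of the boom's fixed inner rail (18 mm square, aluminium), 65 mm from lock_middle towards the clamp as found. The rail runs from the dark clamp block (its middle 75 mm further along x, 26 mm thick, 46 mm wide, 112 mm high, a knob 14 mm higher) into the outer tube

How it is judged (in metres and radians):
On the way, in this order (a step that is already met when the one before it is completed fails the run):
1. with the button pressed, the tube has been slid off its first hole (6 mm or more) (value of joint boom_tube above 0.006 m), for 0.1 s.
2. the button has sprung out in the next hole (value of joint boom_button below 0.0015 m and value of joint boom_tube between 0.032 and 0.065 m), for 0.2 s.
At the end, for the whole second after the job is handed in: The button stands out again (pressed less than 1.5 mm) with its pin in the second hole (tube slid in between 32 and 65 mm, which only the second hole allows with the button out), and the tube is at rest (all of step 2 and velocity of joint boom_tube between -0.005 and 0.005 m/s); the robot touches nothing.
It fails at once if the lock pin is forced: more than 30 N between the pin and the edge of a hole (contact force between boom_button and boom above 30 N).
It fails at once if a bystander is moved by more than 30 mm (distance of any of multimeter, filter_cassette_0, filter_cassette_1, screwdriver_b, vial_0, tape_1 from where it was at the start of the episode above 0.03 m).
It also fails if it takes over 45 s, if anything falls off the work surface, if the arm or the gripper's body presses on something with over 40 N, if the wrist force passes 120 N, or if a joint passes its speed limit or range.

## Working session

There is one attempt and no reset: what is moved stays moved. The work goes in short steps, Python scripts to look and compute and a shell command to move; the robot and the scene stay as the last step left them, time stands still between calls to the robot, and variables do not carry over. Pictures are saved under pics/ and viewed, about 8 in all and at most 12, crops included, and the job is handed in when it is done.

```bash
mkdir -p pics; cat > h.py <<'E'
import numpy as np, cv2
from bench import telemetry, snapshot, camera_params, job
def look(n,f):
    p,d=snapshot(n); cv2.imwrite('pics/'+f+'.png',p[:,:,::-1]); np.savez('pics/'+f,p=p,d=d); return p,d
def ray(n,uv):
    c=camera_params(n);K=np.array(c['K'],float);D=np.array(c['D'],float);E=np.array(c['extrinsics'],float)
    q=cv2.undistortPoints(np.array(uv,float).reshape(-1,1,2),K,D).reshape(-1,2)
    r=np.c_[q,np.ones(len(q))]
    return E[:3,3],r@E[:3,:3].T   # scaled so z_cam=1
def pts(n,uv,d):
    o,r=ray(n,uv); return o+r*np.array([[d[int(v),int(u)]] for u,v in uv])
def onz(n,uv,z):
    o,r=ray(n,uv); return o+r*((z-o[2])/r[:,2:3])
E
python3 - <<'E'
from h import *
look('top','t0');look('scene','s0')
a=cv2.imread('pics/t0.png');b=cv2.imread('pics/s0.png')
print(telemetry.sense())
E
```

```text
{'time': 0.1, 'joint_pos': array([ 5.95648143e+01,  7.51077486e+00,  8.53236543e+01,  8.63140307e-04,
        8.72643010e+01, -4.89458517e+00]), 'qd': array([ 0.091305  , -0.02424993, -0.13837998,  0.01163015,  0.01211579,
        0.05971798]), 'joint_efforts': array([ 1.03930393e-03, -5.70955575e+01, -5.01939404e+01, -1.76508406e-04,
        8.30118195e-03,  6.47960474e-05]), 'tool_pos': array([258.38562784, 540.87378998, 193.9435884 ]), 'tcp_rot': array([-1.79901703e+02, -9.28287058e-03,  1.54459350e+02]), 'ft_force': array([ 0.87074501,  0.9658872 , -1.15654079]), 'wrist_torque': array([ 0.00860886, -0.03114319, -0.00722704]), 'finger_gap': 85.32937221598013}
```

View pics/t0.png

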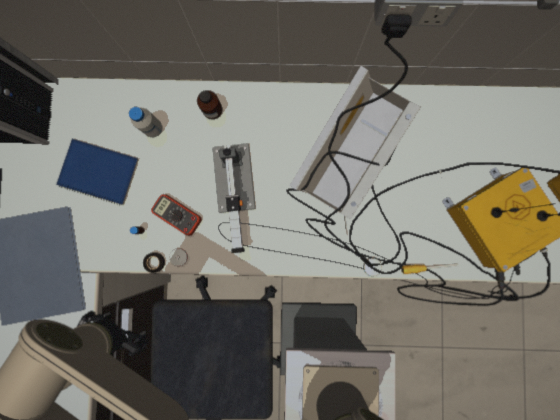

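View pics/s0.png

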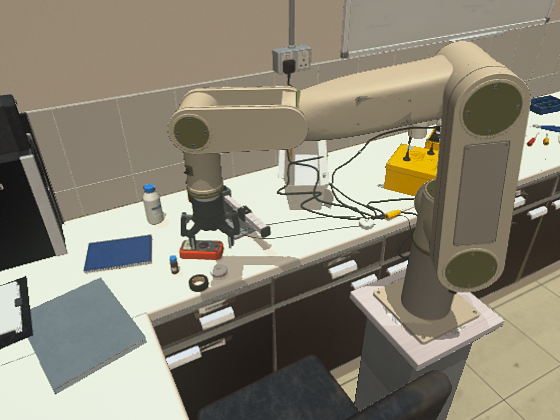

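The top view shows the boom: clamp block about (229,153), lock housing with orange button about (234,203)/(241,203), end cap about (238,250); multimeter to its left at (177,214). The scene view agrees. Next I'll measure them.

```bash
python3 - <<'E'
from h import *
z=np.load('pics/t0.npz');p,d=z['p'],z['d']
for uv in [(229,153),(231,180),(234,203),(241,203),(238,250),(237,240),(177,214),(217,150),(255,205)]:
    print(uv,p[uv[1],uv[0]],pts('top',[uv],d).round(0)[0], onz('top',[uv],85).round(0)[0])
hsv=cv2.cvtColor(p,cv2.COLOR_RGB2HSV)[135:262,200:270]
m=(cv2.inRange(hsv,(5,150,120),(20,255,255)))
ys,xs=np.nonzero(m);print(np.c_[xs+200,ys+135][:40].tolist())
cv2.imwrite('pics/t0c.png',cv2.resize(p[130:265,190:290,::-1],None,fx=5,fy=4.4,interpolation=2)[:600])
E
```

```text
(229, 153) [33 33 32] [701. 329. 123.] [709. 334.  85.]
(231, 180) [176 179 174] [631. 325.  95.] [632. 326.  85.]
(234, 203) [36 37 37] [566. 313. 104.] [568. 315.  85.]
(241, 203) [167 100  42] [568. 295.  92.] [568. 296.  85.]
(238, 250) [38 36 34] [438. 298. 102.] [437. 300.  85.]
(237, 240) [176 180 182] [465. 302.  98.] [465. 304.  85.]
(177, 214) [52 47 45] [536. 486.  38.] [533. 474.  85.]
(217, 150) [156 153 149] [732. 381.  13.] [717. 368.  85.]
(255, 205) [121 115 107] [571. 263.  -2.] [563. 257.  85.]
[[240, 200], [241, 200], [240, 201], [241, 201], [240, 202], [241, 202], [240, 203], [241, 203], [240, 204], [241, 204]]
```

View pics/t0c.png

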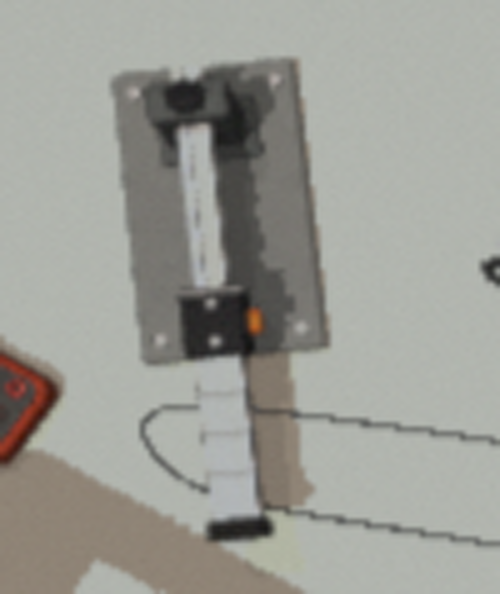

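The crop shows the boom at about 7° yaw, with lock housing at px (233,204) and end cap at (238,250). That puts the lock near (567,313) and the button on the right, at world -y. I'll turn to yaw 187° and go above the lock.

```bash
python3 -m jog '[[[0,0,0,0,0,-0.0226,1],[0,0,0,0,0,-0.0226,1],[0,0,0,0,0,-0.0226,1],[0,0,0,0,0,-0.0226,1],[-0.8,-0.75,0,0,0,0,1],[-0.8,-0.75,0,0,0,0,1],[-0.8,-0.75,0,0,0,0,1],[-0.8,-0.75,0,0,0,0,1],[-0.8,-0.75,0,0,0,0,1],[-0.8,-0.75,0,0,0,0,1],[-0.8,-0.75,0,0,0,0,1],[0,0,0,0,0,0,1]]]' 20
python3 - <<'E'
from h import *
s=telemetry.sense();print(s['time'],s['tool_pos'],s['tcp_rot'],s['ft_force'],s['qd'].round(1))
np.save('pics/w0c.npy',camera_params('wrist')['extrinsics']);look('wrist','w0')
E
```

```text
time: 1.6
tool_pos: [571.1, 311.5, 193.8]
tcp_rot: [-179.9, -0.0, -173.3]
ft_force: [0.2, 0.1, -0.2]
finger_gap: 85.6
1.6 [571.09229351 311.51738613 193.76547665] [-1.79924720e+02 -4.60613631e-02 -1.73271550e+02] [ 0.21212516  0.08213009 -0.18151595] [ 3.6 -1.6  1.9  1.6  0.5  2.1]
```

View pics/w0.png

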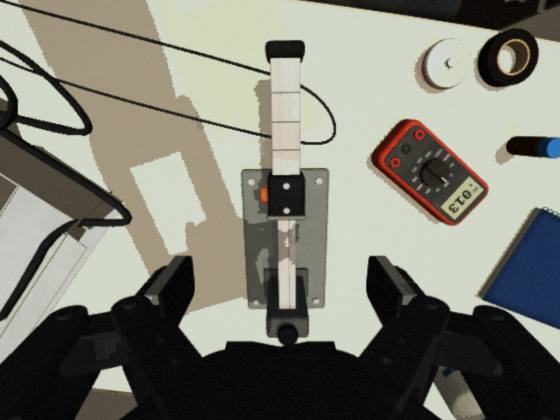

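Wrist view: lock housing centred near (286,195), button at (264,193), end cap at (286,48), clamp at (288,300), with clear space on both sides of the housing.

```bash
python3 - <<'E'
from h import *
z=np.load('pics/w0.npz');p,d=z['p'],z['d']
g=p.max(2)
# tube edges by brightness
for v in (70,110,150):
    row=g[v,250:330]; xs=np.nonzero((p[v,262:308].min(1)>170))[0]+262; print(v,xs.min(),xs.max(), onz('wrist',[((xs.min()+xs.max())/2,v)],98).round(1))
for v in (185,195,205):
    xs=np.nonzero(g[v,272:306]<75)[0]+272; print(v,xs.min(),xs.max(),onz('wrist',[((xs.min()+xs.max())/2,v)],103).round(1))
ys=np.nonzero(g[160:230,294]<75)[0]+160;print(ys.min(),ys.max(),onz('wrist',[(286,ys.min()),(286,ys.max()),(286,(ys.min()+ys.max())/2)],103).round(1))
m=cv2.inRange(cv2.cvtColor(p,cv2.COLOR_RGB2HSV)[170:220,250:275],(5,150,120),(20,255,255));y,x=np.nonzero(m)
print(x.min()+250,x.max()+250,y.min()+170,y.max()+170,onz('wrist',[(x.mean()+250,y.mean()+170)],90).round(1))
print(pts('wrist',[(286,195),(286,110),(286,70)],d).round(1))
E
```

```text
70 265 307 [[453.  305.3  98. ]]
110 272 307 [[485.7 312.6  98. ]]
150 300 307 [[519.3 329.9  98. ]]
185 272 304 [[552.8 319.5 103. ]]
195 272 304 [[562.4 320.7 103. ]]
205 272 304 [[572.1 322.  103. ]]
175 215 [[543.6 316.5 103. ]
 [582.3 321.3 103. ]
 [562.6 318.9 103. ]]
261 267 187 201 [[567.5 297.3  90. ]]
[[562.4 318.8 104. ]
 [486.2 309.4  99.7]
 [453.1 305.3  98.2]]
```

```bash
python3 -m jog '[[[0.1,0.16,0,0,0,-0.001,1],[0,0,0,0,0,0,1],[0,0,0.8,0,0,0,1],[0,0,0.8,0,0,0,1],[0,0,0.7,0,0,0,1],[0,0,0.3,0,0,0,1],[0,0,0,0,0,0,1],[0,0,0,0,0,0,1]]]' 20
python3 - <<'E'
from h import *
s=telemetry.sense();print(s['time'],s['tool_pos'],s['tcp_rot'],s['ft_force'],s['qd'].round(1))
look('wrist','w1')
E
```

```text
time: 2.65
tool_pos: [563.8, 323.2, 67.1]
tcp_rot: [179.9, 0.2, -172.6]
ft_force: [0.3, 0.1, 0.1]
finger_gap: 85.4
2.65 [563.76212983 323.15453337  67.08322441] [ 1.79947497e+02  1.63578505e-01 -1.72613566e+02] [0.3176498  0.11397246 0.11947598] [-0.2 -0.5 -0.4 -0.  -0.1  0. ]
```

View pics/w1.png

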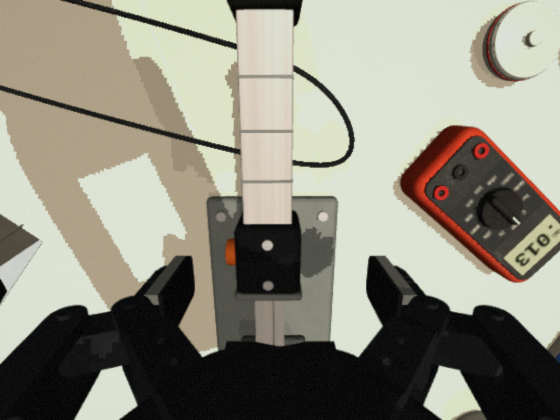

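Wrist view: housing spans columns 236–301 (centre about 268) while the gripper's centre is column 280. The gripper is several mm too far to +y.

```bash
python3 - <<'E'
from h import *
z=np.load('pics/w1.npz');p,d=z['p'],z['d']
g=p.max(2)
for v in (235,250,262):
    print(v,g[v,228:312:3])
print(onz('wrist',[(236.5,262),(300.5,262),(268,246),(268,267)],103).round(1), onz('wrist',[(231,251)],90))
print(pts('wrist',[(268,257),(230,251),(267,150),(267,60)],d).round(1))
s=telemetry.sense();print(s['tool_pos'],s['tcp_rot'])
E
```

```text
235 [84 84 42 16 22 23 19 18 18 15 18 22 23 24 20 20 19 20 21 21 17 25 17 20
 24 82 85 83]
250 [164 163 126   6  15   9  13  16  18  20  24  21  59 124  65  19  21  23
  22  19  19  21  19  21  34  85  82  79]
262 [149 150 141   9  16  17  15  11  12  11   6  15  20  14  14  13  10  21
  25  21  27  19  10  10  43  82  84  82]
[[567.9 300.6 103. ]
 [563.5 334.9 103. ]
 [556.4 316.4 103. ]
 [568.7 317.8 103. ]] [[567.98085051 295.55717459  90.        ]]
[[562.4 317.1 103.7]
 [566.6 295.3  93. ]
 [507.1 309.9  97.2]
 [466.  305.1  98.5]]
[563.98747127 323.15110707  67.30076681] [ 179.93865149    0.19027874 -172.62240191]
```

```bash
python3 -m jog '[[[0,-0.108,0.08,0,0,0,1],[0,0,0,0,0,0,1],[0,0,0,0,0,0,1],[0,0,0,0,0,0,0.5],[0,0,0,0,0,0,0.5],[0,0,0,0,0,0,0.2],[0,0,0,0,0,0,0.2],[0,0,0,0,0,0,0.2]]]' 20
python3 -m jog '[[[0,0,0,0,0,0,0.2],[0,0,0,0,0,0,0.2]]]' 20; python3 -c "
from bench import telemetry as t;print(t.sense())"
```

```text
time: 3.7
tool_pos: [563.6, 316.3, 61.2]
tcp_rot: [-179.9, 0.0, -172.7]
ft_force: [-0.3, -6.0, 5.8]
finger_gap: 35.3
time: 3.95
tool_pos: [563.6, 316.3, 61.2]
tcp_rot: [-179.9, 0.0, -172.7]
ft_force: [-0.2, -4.9, 4.1]
finger_gap: 35.0
{'time': 3.95, 'joint_pos': array([ 2.47887556e+01,  1.99176154e+01,  8.50868197e+01, -5.50883478e-02,
        7.49996113e+01, -7.25436826e+01]), 'qd': array([ 0.00143921, -0.07798121, -0.01970842,  0.06477524, -0.01647856,
       -0.03105686]), 'joint_efforts': array([ 2.95116641e+00, -6.34010124e+01, -4.68272603e+01,  1.84738766e+00,
       -9.79875214e-01,  1.71235210e-02]), 'tool_pos': array([563.62064231, 316.28104382,  61.1502458 ]), 'tcp_rot': array([-1.79948025e+02,  1.20954895e-02, -1.72653296e+02]), 'ft_force': array([-0.15851349, -4.9353916 ,  4.11224763]), 'wrist_torque': array([-1.11803818,  0.04833703,  0.00988133]), 'finger_gap': 34.952684972447834}
```

```bash
python3 -m jog '[[[-0.03,0,0,0,0,0,0.2],[-0.03,0,0,0,0,0,0.2]]]' 20
python3 -m jog '[[[-0.04,0,0,0,0,0,0.2],[-0.04,0,0,0,0,0,0.2],[-0.04,0,0,0,0,0,0.2],[-0.04,0,0,0,0,0,0.2],[0,0,0,0,0,0,0.2]]]'
```

```text
time: 4.2
tool_pos: [565.2, 316.5, 61.1]
tcp_rot: [-179.9, -0.2, -172.6]
ft_force: [-10.4, -7.4, 10.3]
finger_gap: 35.2
time: 4.82
tool_pos: [570.8, 317.2, 59.8]
tcp_rot: [-179.9, -0.4, -172.6]
ft_force: [-14.5, -7.8, 9.1]
finger_gap: 34.8
```

```bash
python3 - <<'E'
from h import *
look('wrist','w2'); s=telemetry.sense();print(s['tool_pos'],s['ft_force'],s['finger_gap'])
E
```

```text
[570.81539772 317.21427867  59.75597346] [-14.6730768   -7.79003752   8.63838909] 35.283735904176154
```

View pics/w2.png

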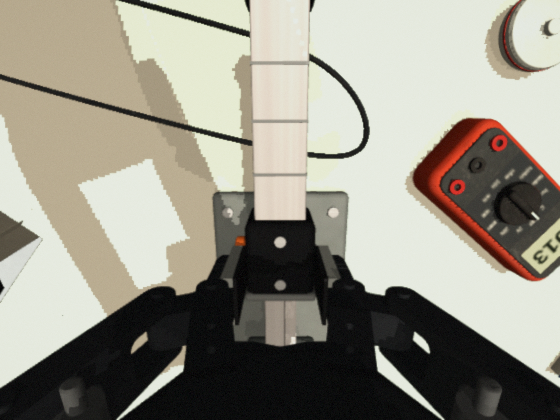

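The picture shows the housing at rows 218–293 between the pads, with a sliver of orange at (240,241) beyond the pad's edge. The pads may be off-centre on the button or slipping, so I'll measure how far the housing actually moved.

```bash
python3 - <<'E'
from h import *
import json
for f,c in (('w1',(268,)),('w2',(280,))):
    p=np.load(f'pics/{f}.npz')['p']; u=c[0]-15; col=p[190:240,u].max(1); print(f,190+np.argmax(col<90), col[::3])
p=np.load('pics/w2.npz')['p'];d=np.load('pics/w2.npz')['d']
v=190+np.argmax(p[190:240,265].max(1)<90)
print('housing rear edge now',onz('wrist',[(280,v)],103), 'screws',onz('wrist',[(280,242),(280,285)],103))
print('foot screws',onz('wrist',[(228,213),(333,213)],14), 'orange',onz('wrist',[(240,241)],90))
# tube bands
col=p[:,266].astype(int).mean(1);print('bands',[v for v in range(20,210) if col[v]<col[v-4]-25 and col[v]<col[v+4]-25])
E
```

```text
w1 224 [214 217 215 215 213 216 215 216 214 212 214 189   9  16  16  20  21]
w2 220 [226 226 224 225 226 224 225 226 225 226  79  16  20  24  23  21  26]
housing rear edge now [[546.02352885 314.80045053 103.        ]] screws [[557.51706342 316.28128764 103.        ]
 [581.56344964 319.37946842 103.        ]]
foot screws [[573.95185854 276.03160526  14.        ]
 [563.10995072 359.92020586  14.        ]] orange [[565.00788509 295.07455967  90.        ]]
bands [61, 62, 63, 64, 120, 121, 122, 173, 174, 175, 176]
```

```bash
python3 - <<'E'
from h import *
import h
z0=np.load('pics/w0.npz')['p'];E0=np.load('pics/w0c.npy')
c=camera_params('wrist');En=np.array(c['extrinsics'])
from scipy.spatial.transform import Rotation as R
def T(p,r):
    t=np.eye(4);t[:3,:3]=R.from_euler('xyz',r,degrees=True).as_matrix();t[:3,3]=p;return t
s=telemetry.sense();M=np.linalg.inv(T(s['tool_pos'],s['tcp_rot']))@En
E1=T([563.76,323.15,67.2],[179.943,.175,-172.618])@M
def blobs(p,box,lo):
    x0,y0,x1,y1=box;m=(p[y0:y1,x0:x1].min(2)>lo).astype('uint8')
    n,l,st,ce=cv2.connectedComponentsWithStats(m);return [(round(ce[i][0]+x0,1),round(ce[i][1]+y0,1)) for i in range(1,n) if 4<=st[i][4]<150]
def f(E,uv,z):
    h.camera_params=lambda n:dict(c,extrinsics=E);return onz('wrist',uv,z).round(1)
for nm,E,hb,fb in (('w0',E0,(276,178,302,217),(246,172,324,190)),('w1',E1,(242,230,296,296),(212,205,334,224)),('w2',En,(255,228,305,293),(220,203,345,222))):
    p=np.load(f'pics/{nm}.npz')['p'];print(nm,E[:3,3].round(1))
    H=blobs(p,hb,90);F=blobs(p,fb,130);print(' H',H,f(E,H,103).tolist() if H else '');print(' F',F,f(E,F,14).tolist() if F else '')
E
```

```text
w0 [501.3 304.2 373.4]
 H [(np.float64(286.0), np.float64(185.7)), (np.float64(286.2), np.float64(210.4))] [[555.3, 316.0, 103.0], [579.3, 319.1, 103.0]]
 F [(np.float64(284.8), np.float64(172.9)), (np.float64(251.0), np.float64(181.8)), (np.float64(319.0), np.float64(180.9)), (np.float64(285.9), np.float64(185.8))] [[557.3, 316.5, 14.0], [573.3, 276.0, 14.0], [562.3, 359.9, 14.0], [573.3, 319.8, 14.0]]
w1 [493.5 314.5 246.6]
 H [(np.float64(267.0), np.float64(245.0)), (np.float64(267.7), np.float64(285.4))] [[555.6, 315.8, 103.0], [579.7, 319.0, 103.0]]
 F [(np.float64(323.1), np.float64(216.7))] [[562.9, 360.1, 14.0]]
w2 [502.3 309.4 239.9]
 H [(np.float64(279.6), np.float64(242.0)), (np.float64(279.9), np.float64(284.9))] [[557.5, 316.1, 103.0], [581.5, 319.3, 103.0]]
 F []
```

Consistent numbers: the housing moved only about 1.5 mm, which is the play, so the pin is still in and the pads slipped. I'll look closer at the pad and button.

```bash
python3 - <<'E'
import cv2
a=cv2.imread('pics/w2.png')[205:345,200:360];a=cv2.convertScaleAbs(a,alpha=2.2,beta=20)
cv2.imwrite('pics/w2c.png',cv2.resize(a,None,fx=4.2,fy=4.2,interpolation=0))
E
```

```text
(no output)
```

View pics/w2c.png

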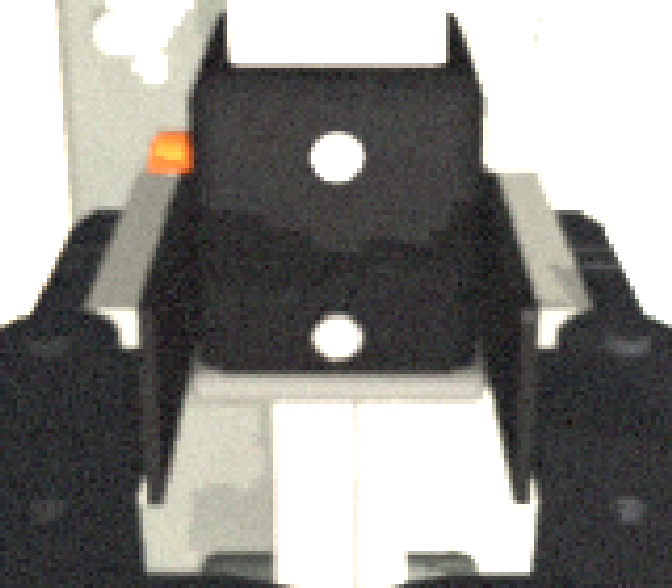

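Zoomed view: the button protrudes clear of the left pad's end (orange at crop (170,150), pad end from (165,175)), so the pad apparently does not cover it. I'll check the pad's position with depth.

```bash
python3 - <<'E'
from h import *
d=np.load('pics/w2.npz')['d']
def F(cx,cy):return (200+cx/4.2,205+cy/4.2)
for nm,c in dict(padTip=(160,185),padTop=(120,298),padTipR=(520,185),orange=(170,155),inner=(165,350),innerlow=(158,480),top=(337,250)).items():
    uv=F(*c);P=pts('wrist',[uv],d)[0]
    e=P-np.array([569.5,317.7,0]);a=np.radians(7);print(nm,np.round(uv),P.round(1),'boom xyz',np.round([e[0]*np.cos(a)+e[1]*np.sin(a),-e[0]*np.sin(a)+e[1]*np.cos(a),e[2]],1))
E
```

```text
padTip [238. 249.] [562.6 296.1 106.2] boom xyz [ -9.5 -20.6 106.2]
padTop [229. 276.] [562.8 295.9 133.1] boom xyz [ -9.3 -20.8 133.1]
padTipR [324. 249.] [557.  337.9 106.7] boom xyz [-10.   21.6 106.7]
orange [240. 242.] [565.6 295.4  89.9] boom xyz [ -6.6 -21.7  89.9]
inner [239. 288.] [569.5 300.5 130.4] boom xyz [ -2.1 -17.  130.4]
innerlow [238. 319.] [581.  301.5 135.5] boom xyz [  9.5 -17.4 135.5]
top [280. 265.] [569.9 318.  102.8] boom xyz [  0.5   0.2 102.8]
```

The pads' lower ends sit at about z = 104 while the TCP reads 60. They grip only the housing's top edge, above the button, which explains the slip. I'll open, recentre and measure the pads against the housing again.

```bash
python3 -m jog '[[[0.06,0,0,0,0,0,0.2],[0,0,0,0,0,0,0.6],[0,0,0,0,0,0,0.6],[0.04,0,0,0,0,0,0.6],[0,0,0.2,0,0,0,0.6],[0,0,0.2,0,0,0,0.6],[0,0,0,0,0,0,0.6],[0,0,0,0,0,0,0.6]]]' 20
cat > m.py <<'E'
from h import *
import sys
f=sys.argv[1];s=telemetry.sense();p,d=look('wrist',f)
print(s['time'],s['tool_pos'].round(1),s['tcp_rot'].round(1),s['ft_force'].round(1),s['finger_gap'].round(1))
vv,uu=np.mgrid[0:420,0:560];uv=np.c_[uu.ravel(),vv.ravel()];o,r=ray('wrist',uv);P=o+r*d.reshape(-1,1)
L=np.array([567.4,317.5,0]);a=np.radians(7);e=P-L
B=np.c_[e[:,0]*np.cos(a)+e[:,1]*np.sin(a),-e[:,0]*np.sin(a)+e[:,1]*np.cos(a),e[:,2]];ok=d.ravel()>0
t=s['tool_pos']-L;print('tool boom',np.round([t[0]*np.cos(a)+t[1]*np.sin(a),-t[0]*np.sin(a)+t[1]*np.cos(a)],1))
hs=cv2.cvtColor(p,cv2.COLOR_RGB2HSV).reshape(-1,3)
k=ok&(abs(B[:,1])<16)&(abs(B[:,2]-103)<4)&(hs[:,2]<90)&(B[:,0]>-30)&(B[:,0]<110);print('housing x',np.percentile(B[k,0],[1,99]).round(1),'y',np.percentile(B[k,1],[1,99]).round(1),'mean',B[k].mean(0).round(1))
k=ok&(hs[:,0]>4)&(hs[:,0]<21)&(hs[:,1]>140)&(B[:,2]>70)&(B[:,2]<97)&(B[:,1]<-14)&(B[:,1]>-32);print('button n',k.sum(),B[k].min(0).round(1) if k.any() else '',B[k].max(0).round(1) if k.any() else '')
for sg in(-1,1):
    k=ok&(B[:,1]*sg>19)&(B[:,1]*sg<60)&(B[:,2]>25)&(B[:,2]<150)&(hs[:,1]<120)&(abs(B[:,0]-t[0])<25)
    if k.any():print('pad',sg,B[k].min(0).round(1),'at',B[k][B[k,2].argsort()[5]].round(1),'x',np.percentile(B[k,0],[1,99]).round(1),'y',np.percentile(B[k,1],[1,99]).round(1))
E
python3 m.py w3
```

```text
time: 5.88
tool_pos: [569.1, 317.6, 40.5]
tcp_rot: [-180.0, -0.0, -172.6]
ft_force: [0.1, -0.7, -0.9]
finger_gap: 51.1Traceback (most recent call last):
  File "m.py", line 4, in <module>
    print(s['time'],s['tool_pos'].round(1),s['tcp_rot'].round(1),s['ft_force'].round(1),s['finger_gap'].round(1))
                                                                                        ^^^^^^^^^^^^^^^^^^^^^
AttributeError: 'float' object has no attribute 'round'
```

View pics/w3.png

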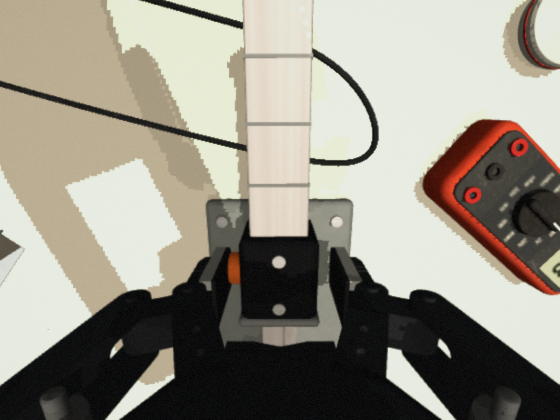

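Now the housing (243–317) sits between the open pads, with the button at (235,268) next to the left pad at (215,260).

```bash
sed -i "s/s\['finger_gap'\].round(1)/s['finger_gap']/" m.py; python3 m.py w4
```

```text
5.925 [569.3 317.6  40.8] [-180.    -0.  -172.6] [ 0.2 -0.9  0.2] 50.79027076246974
tool boom [ 1.9 -0.1]
housing x [-20.8  21.5] y [-15.7  15.6] mean [ -1.6   0.  103.6]
button n 391 [-20.1 -25.2  83.3] [  9.1 -16.1  96.1]
pad -1 [-16.4 -60.   82.7] at [ -8.8 -29.2  84.2] x [-15.6  12.9] y [-58.4 -21.1]
pad 1 [-16.6  19.   80.5] at [10.6 26.2 81.5] x [-15.9  12.4] y [21.5 58.9]
```

```bash
python3 -m jog '[[[0.03,0,0.15,0,0,0,0.6],[0,0,0.13,0,0,0,0.6],[0,0,0,0,0,0,0.6],[0,0,0,0,0,0,0.2],[0,0,0,0,0,0,0.2],[0,0,0,0,0,0,0.2],[0,0,0,0,0,0,0.2]]]' 20;python3 m.py w5
```

```text
time: 6.85
tool_pos: [567.7, 316.7, 26.8]
tcp_rot: [-179.9, -0.0, -172.6]
ft_force: [-0.8, -4.9, 0.8]
finger_gap: 35.8
6.85 [567.7 316.7  26.8] [-179.9   -0.  -172.6] [-0.8 -4.9  0.8] 35.804090047744275
tool boom [ 0.2 -0.8]
housing x [-20.9  18.4] y [-15.7  15.6] mean [ -3.1   0.  103.3]
button n 3 [-20.2 -27.7  75.9] [ -7.2 -15.7  88.9]
pad -1 [-18.3 -60.   68.7] at [-10.9 -21.9  69.5] x [-17.6  11.3] y [-58.8 -19.3]
pad 1 [-18.8  19.   68.9] at [-11.3  22.1  69.8] x [-17.9  10.9] y [19.3 58.6]
```

Button now hidden behind the pad, gap 35.8 (flush). Sliding gently.

```bash
python3 -m jog '[[[-0.03,0,0,0,0,0,0.2],[-0.03,0,0,0,0,0,0.2],[-0.03,0,0,0,0,0,0.2]]]' 20
python3 -m jog '[[[-0.04,0,0,0,0,0,0.2],[-0.04,0,0,0,0,0,0.2],[0,0,0,0,0,0,0.2]]]'
```

```text
time: 7.28
tool_pos: [572.0, 317.3, 26.9]
tcp_rot: [-179.9, -0.1, -172.6]
ft_force: [-2.0, -4.8, 2.6]
finger_gap: 35.8
time: 7.65
tool_pos: [576.2, 317.9, 26.8]
tcp_rot: [-179.9, -0.0, -172.6]
ft_force: [-0.2, -4.6, 0.7]
finger_gap: 35.9
```

```bash
python3 m.py w6
```

```text
7.65 [576.2 317.9  26.8] [-179.9   -0.  -172.6] [-0.2 -4.6  0.7] 35.86591355713702
tool boom [ 8.8 -0.7]
housing x [-12.3  27.1] y [-15.6  15.6] mean [  5.5   0.  103.3]
button n 1 [-11.7 -15.3  88. ] [-11.7 -15.3  88. ]
pad -1 [ -9.9 -60.   68.6] at [ -2.4 -21.2  69.8] x [-9. 20.] y [-58.7 -19.3]
pad 1 [-10.4  19.   68.9] at [-2.7 21.7 69.8] x [-9.3 19.4] y [19.3 58.7]
```

Tube follows (8.6 mm). A bit further with the button pressed, then release, back off along the tube and grip the bare tube so the button rides free.

```bash
python3 -m jog '[[[-0.05,0,0,0,0,0,0.2],[-0.05,0,0,0,0,0,0.2],[-0.05,0,0,0,0,0,0.2],[0,0,0,0,0,0,0.2],[0,0,0,0,0,0,0.8],[0,0,0,0,0,0,0.8],[0,0,0,0,0,0,0.8],[0.4,0,0,0,0,0,0.8],[0.5,0,0,0,0,0,0.8],[0.5,0,0,0,0,0,0.6],[0,0,0,0,0,0,0.6]]]' 20
python3 m.py w7
```

```text
time: 9.07
tool_pos: [512.8, 310.8, 26.8]
tcp_rot: [180.0, -0.0, -172.6]
ft_force: [0.8, 0.9, 0.1]
finger_gap: 51.2
9.075 [512.8 310.8  26.8] [ 180.    -0.  -172.6] [0.8 0.9 0.1] 51.19850956401736
tool boom [-55.  -0.]
housing x [-29.4 -29.4] y [0.8 0.8] mean [-29.4   0.8  99.3]
button n 9 [-64.8 -25.3  73.3] [-46.2 -24.7  96.9]
pad -1 [-72.9 -60.   52.3] at [-65.2 -55.6  53. ] x [-71.7 -42.8] y [-59.3 -19.8]
pad 1 [-79.5  19.   58.2] at [-49.5  20.2  58.8] x [-72.3 -43.4] y [19.8 59.4]
```

View pics/w7.png

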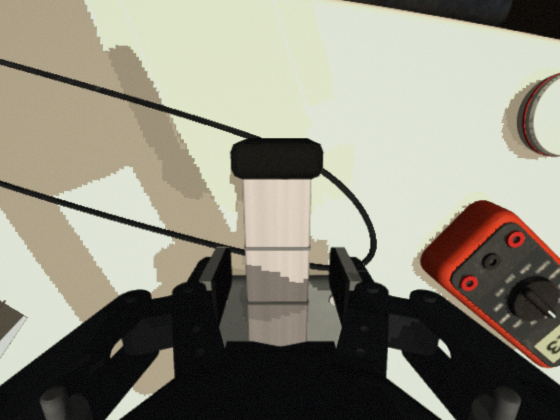

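View: the pads straddle the bare tube just ahead of the end cap (277,158). Gripping the tube and sliding in small steps.

```bash
python3 -m jog '[[[0,0,0,0,0,0,0.1],[0,0,0,0,0,0,0.1],[0,0,0,0,0,0,0.1],[0,0,0,0,0,0,0.1],[0,0,0,0,0,0,0.1]]]' 20
python3 -m jog '[[[-0.04,0,0,0,0,0,0.1],[-0.04,0,0,0,0,0,0.1],[-0.04,0,0,0,0,0,0.1]]]'
python3 -m jog '[[[-0.04,0,0,0,0,0,0.1],[-0.04,0,0,0,0,0,0.1],[-0.04,0,0,0,0,0,0.1]]]'
cat > c.py <<'E'
from h import *
import sys
s=telemetry.sense();p,d=look('wrist',sys.argv[1])
o,r=ray('wrist',[(u,v) for v in range(90,260) for u in (270,)]);dd=d[90:260,270];P=o+r*dd[:,None]
k=(p[90:260,270].max(1)<70)&(abs(P[:,2]-102)<5);a=np.radians(7);e=P-[567.4,317.5,0];x=e[:,0]*np.cos(a)+e[:,1]*np.sin(a)
print(s['time'],'cap front x',x[k].max().round(1),'n',k.sum(),'min',x[k].min().round(1),'tool',((s['tool_pos']-[567.4,317.5,0])@[np.cos(a),np.sin(a),0]).round(1),s['ft_force'].round(1))
E
python3 c.py w8
```

```text
time: 9.75
tool_pos: [515.5, 309.9, 27.5]
tcp_rot: [-179.9, 0.1, -172.7]
ft_force: [-0.1, -5.7, 4.6]
finger_gap: 25.7
time: 10.12
tool_pos: [520.7, 310.6, 27.4]
tcp_rot: [-179.9, -0.0, -172.7]
ft_force: [-3.8, -6.4, 6.5]
finger_gap: 25.8
time: 10.5
tool_pos: [526.7, 311.4, 27.5]
tcp_rot: [-179.9, -0.0, -172.7]
ft_force: [-3.3, -5.9, 8.3]
finger_gap: 25.8
10.5 cap front x -94.6 n 38 min -108.0 tool -41.1 [-3.3 -5.9  8.3]
```

```bash
python3 -m jog '[[[-0.03,0,0,0,0,0,0.1],[-0.03,0,0,0,0,0,0.1],[-0.02,0,0,0,0,0,0.1],[-0.02,0,0,0,0,0,0.1]]]'
python3 -m jog '[[[-0.02,0,0,0,0,0,0.1],[-0.02,0,0,0,0,0,0.1],[-0.02,0,0,0,0,0,0.1]]]'
```

```text
time: 11.05
tool_pos: [531.7, 312.0, 27.4]
tcp_rot: [-179.9, -0.0, -172.7]
ft_force: [-3.5, -4.8, 7.4]
finger_gap: 25.9
time: 11.42
tool_pos: [534.6, 312.4, 27.4]
tcp_rot: [-179.9, -0.0, -172.7]
ft_force: [-3.2, -4.7, 7.8]
finger_gap: 25.5
```

```bash
python3 -m jog '[[[-0.02,0,0,0,0,0,0.1],[-0.02,0,0,0,0,0,0.1],[-0.02,0,0,0,0,0,0.1]]]'
python3 -m jog '[[[-0.02,0,0,0,0,0,0.1],[-0.02,0,0,0,0,0,0.1],[-0.02,0,0,0,0,0,0.1]]]'
```

```text
time: 11.8
tool_pos: [537.6, 312.9, 27.4]
tcp_rot: [-179.9, -0.0, -172.7]
ft_force: [-2.4, -6.0, 6.8]
finger_gap: 25.7
time: 12.18
tool_pos: [540.7, 313.2, 27.4]
tcp_rot: [-179.9, -0.0, -172.7]
ft_force: [-2.6, -5.0, 5.9]
finger_gap: 25.6
```

```bash
python3 -m jog '[[[-0.02,0,0,0,0,0,0.1],[-0.02,0,0,0,0,0,0.1],[-0.02,0,0,0,0,0,0.1]]]'

```

```text
time: 12.55
tool_pos: [543.9, 313.7, 27.5]
tcp_rot: [-180.0, 0.0, -172.7]
ft_force: [-2.7, -5.7, 5.2]
finger_gap: 25.6
```

```bash
python3 -m jog '[[[-0.02,0,0,0,0,0,0.1],[-0.02,0,0,0,0,0,0.1],[-0.02,0,0,0,0,0,0.1]]]'

```

```text
time: 12.92
tool_pos: [545.5, 313.8, 27.4]
tcp_rot: [-179.9, -0.1, -172.7]
ft_force: [-11.5, -7.9, 11.5]
finger_gap: 26.2
```

Stopped dead at about 48 mm with an 11.5 N rise: the pin is in the hole. Easing off, releasing and lifting clear to check.

```bash
python3 -m jog '[[[0.05,0,0,0,0,0,0.1],[0,0,0,0,0,0,0.1],[0,0,0,0,0,0,0.7],[0,0,0,0,0,0,0.7],[0,0,0,0,0,0,0.7],[0,0,-0.6,0,0,0,0.7],[0.2,0,-0.8,0,0,0,0.7],[0.9,0,-0.8,0,0,0,0.7],[0.8,0,-0.8,0,0,0,0.7],[0,0,0,0,0,0,0.7]]]'
python3 m.py w9; python3 - <<'E'
import cv2
a=cv2.imread('pics/w9.png');cv2.imwrite('pics/w9c.png',a)
E
```

```text
time: 14.18
tool_pos: [449.6, 303.7, 181.7]
tcp_rot: [179.8, 0.4, -172.6]
ft_force: [0.5, -0.7, -0.0]
finger_gap: 59.9
14.175 [449.6 303.7 181.7] [ 179.8    0.4 -172.6] [ 0.5 -0.7 -0. ] 59.85489302269132
tool boom [-118.6    0.7]
housing x [25.1 38.6] y [-15.   15.9] mean [ 30.9   0.6 100.7]
button n 53 [-90.1 -25.   80.1] [ 43.1 -14.4  93.1]
pad -1 [-134.2  -60.    35.6] at [-130.5  -57.    35.9] x [-134.  -119.3] y [-59.7 -19.8]
pad 1 [-104.7   19.7   49.7] at [-103.3   21.9   52.6] x [-104.6  -93. ] y [19.7 34.3]
```

View pics/w9.png

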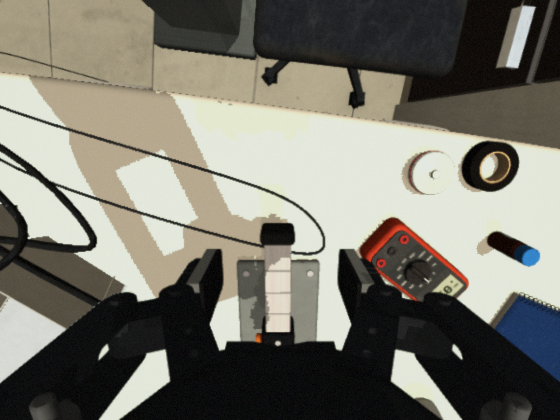

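The housing is at the lower edge, partly hidden by the gripper. I'll move forward at this height for a proper view of the button.

```bash
python3 -m jog '[[[-0.8,0,0,0,0,0,0.7],[-0.9,0,0,0,0,0,0.7],[-0.8,0,0,0,0,0,0.7],[0,0,0,0,0,0,0.7],[0,0,0,0,0,0,0.7]]]'
python3 m.py w10; python3 - <<'E'
import sys; sys.argv=['','x']
from h import *
z=np.load('pics/w10.npz');p,d=z['p'],z['d']
hs=cv2.cvtColor(p,cv2.COLOR_RGB2HSV);m=(hs[...,0]>4)&(hs[...,0]<21)&(hs[...,1]>140)&(hs[...,2]>90)
m[:,:200]=0;m[:,330:]=0;v,u=np.nonzero(m);print(u.min(),u.max(),v.min(),v.max())
a=np.radians(7)
def B(P):
    e=P-[567.4,317.5,0];return np.round(np.c_[e[:,0]*np.cos(a)+e[:,1]*np.sin(a),-e[:,0]*np.sin(a)+e[:,1]*np.cos(a),e[:,2]],1)
print('button outer/inner edge',B(onz('wrist',[(u.min()-.5,v.mean()),(u.max()+.5,v.mean())],90)))
# reference at start
z0=np.load('pics/w0.npz')['p'];print('w0 width 261-267')
cv2.imwrite('pics/w10c.png',cv2.resize(p[130:330,190:390,::-1],None,fx=3,fy=3,interpolation=0))
E
```

```text
time: 14.85
tool_pos: [572.7, 317.8, 174.8]
tcp_rot: [-180.0, -0.2, -172.7]
ft_force: [-0.5, -0.4, 0.3]
finger_gap: 59.5
14.85 [572.7 317.8 174.8] [-180.    -0.2 -172.7] [-0.5 -0.4  0.3] 59.49681322688766
tool boom [ 5.3 -0.4]
housing x [25.  66.6] y [-15.8  15.6] mean [ 44.1  -0.3 104.3]
button n 95 [ 39.3 -24.4  84.5] [ 52.5 -18.2  97. ]
254 260 236 250
button outer/inner edge [[ 46.1 -25.   90. ]
 [ 46.  -18.2  90. ]]
w0 width 261-267
```

View pics/w10c.png

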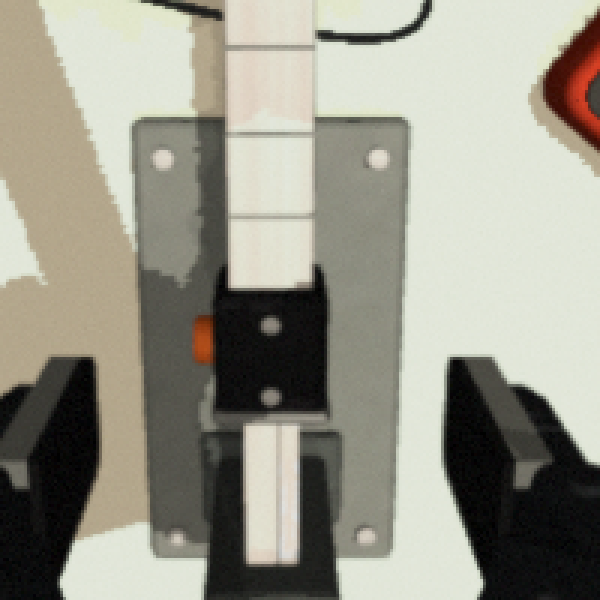

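The button stands out 7 mm again (outer face 25 mm from the axis), the tube has slid about 46 mm and the gripper is clear. Handing in.

```bash
python3 -c "
from bench import job;print(job.hand_in())"
```

```text
the job is handed in; nothing more can be done
None
```

The boom is shortened by one hole, and I handed the job in at about 15 s on the robot's clock. No verdict was reported.

**What I did:** I gripped the lock housing with one pad on the button and slid the tube about 17 mm off its first hole. Then I let go so the button rode free, gripped the bare tube and pushed it on in 1 mm steps. It stopped dead as the pin dropped in, and I eased off, released and lifted clear.

**Last checks:**
- **Tube:** it has slid in about 46 mm by the camera, within the 36 to 60 mm range for the next hole. The push was about 3 N while sliding, and the wrist force along the boom reached about 11.5 N at the stop.
- **Button:** its outer face is 25 mm from the axis, so it stands fully out (7 mm proud).
- **Gripper:** it was clear of everything. The bystanders looked undisturbed in the pictures, but I did not measure them.

**What went wrong or disagreed:**
- **First grip too high:** the pads held the housing above the button, so the pin stayed in. The pads slipped with about 15 N on the tube, under the 30 N limit. I saw this in the pictures and gripped again lower.
- **TCP height:** the pad tips stood about 41 mm above the reported TCP height. This does not match the description, so I set heights by the camera instead.
- **Travel figures:** the arm's own travel suggested about 48 mm, against 46 mm from the camera. The back-off and the pin's play probably account for the difference.

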